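# Turn the dried pail right way up

## Task

Two small steel pails stand on the worktop; one was left upside down to dry. Pick that one up by the wooden grip of its swinging handle so that it swings over, and stand it mouth-up on the worktop, letting go only once it stands. Leave the other pail standing as it is.

Things in the scene. Friction and masses are not known exactly. Their poses are not given: they have to be found in the camera images.
- pail_center (a point): Centre, half-way up, of the upside-down pail to turn over: plain steel, 80 mm high, 93 mm across the rim, 68 mm across the bottom, about 0.25 kg. z axis: from bottom to mouth (down at the start, up when done). x axis: level, from the pail's axis to the side where the grip lies at the start.
- pivot (a point): Middle of the pail between its two ears, on its axis, 64 mm from the bottom, 16 mm from the rim. A wire handle 106 mm wide turns freely on the ears, all the way round (axis: the pail's y), clear of the pail. Most weight is on the bottom side of the ears, so lifted by the grip the pail swings over by itself in about 2 s and hangs mouth-up.
- grip (a point): Centre of the handle's wooden grip: a roller 16 mm thick, 60 mm long (its y axis), spinning freely on the wire, 110 mm from the ears. At the start it lies on the worktop beside the pail (centre 8 mm up), square to the line from the pail. With the pail hanging, its centre is 174 mm above the pail's bottom. Let go, the handle falls aside to the worktop; that is in order.
- other_center (a point): Centre, half-way up, of the other pail, of the same make and size, already standing mouth-up, its stiff handle down at one side with the grip near the worktop 95 mm from its axis. Leave it alone. Its z axis points up.
Mind the look-alikes: they are no part of the job. What is shaped like the part that bears pail_center but green or red is not meant.

How it is judged:
By the outcome, as a careful person would: the job done as asked, in the order asked, and still so for the second after the job is handed in, with the robot touching nothing.
It also fails if it takes over 48 s, if anything falls off the work surface, if the arm or the gripper's body presses on something with over 40 N, if the wrist force passes 120 N, or if a joint passes its speed limit or range.

## Robot

A 7-joint arm with a two-finger parallel gripper is mounted at the origin on a cart in front of the work surface, level with it; the furniture and walls round the work are solid. World frame = base frame: x ahead of the robot, y to its left, z up, the work surface at z = 0. Lengths are in mm, angles in rad, forces in N, time in s.
With the tool pointing down it reaches from about 400 to 875 mm from the base axis. Payload 19.3 kg.
Tool frame: the origin (TCP) lies at the very end of the fingers, on their centre line; the grasp point (between the pads) lies 19 mm behind it (grip_point_offset is the z of the grasp point in the tool frame, in mm); z points along the fingers, x is the direction in which the jaws open and shut, and the axes are right-handed (so a half turn about z gives the same grasp; the last joint's range is limited). The gripper opens to 85 mm and grips with 20 to 120 N. Pads are 22 mm wide; open, the fingers measure 114 mm over their backs; the gripper's body (76 mm by 85 mm) begins 54 mm behind the grasp point. The pads swing forward as they close: fully open they stand 13 mm farther back than shut.
Start: joints at [-1.364, 0.521, -0.036, 1.599, 0.021, 1.021, -0.113], TCP at [170.818, 601.195, 231.291] pointing down, gripper open.
Joint ranges: [-2.91, 2.91], [-0.3, 2.13], [-1.5, 1.42], [0.17, 2.43], [-1.26, 4.41], [0.16, 1.93], [-2.52, 2.52]. Speed limits (rad/s): [1.89, 1.89, 2.39, 2.39, 3.01, 3.01, 3.01].

## Interface

Orientations are given as a 3x3 rotation matrix whose columns are the frame's x, y, z axes.
In Python, from workcell import movep, movel, goto_joints, open_gripper, clamp, wait, inverse_kinematics, read_state, camera, PlanningError, finish_job, grip_point_offset gives the robot as it stands. Calls block until the motion is done:
- movep(position, orientation): joint-space move of the TCP to a pose.
- movel(position, frame=None, max_speed=150, guard=None): straight line of the TCP; frame=None keeps the orientation; max_speed is the mean speed in mm/s. With guard (N) it stops when the force on the tool has changed by that much, and returns True; else False.
- goto_joints(angles): joint-space move.
- open_gripper() and clamp(): open the fingers fully, or close them until they stop; the grip force is fixed at half the most.
- wait(seconds).
- inverse_kinematics(position, orientation): joint angles nearest the present ones, or None.
- read_state(): the state.
- camera(name): name is "side" or "top" or "wrist"; returns a dict with "image" (400x640x3 uint8, blue, green, red), "range_z" (400x640 float32, mm along the optical axis (not along the pixel's ray), 0 where there is no reading), "fx", "fy", "cx", "cy" (pixels), "cam_to_world" (4x4, takes a point from camera to world coordinates). Camera axes: x right, y up, looking along -z (the intrinsics and any distortion apply to the point x, -y, -z); pixel columns grow to the right and rows downward; lengths in mm; the calibration is good to about 2 mm. A picture is of the moment at which its call begins.
A pose or a line that the arm cannot do raises PlanningError and nothing moves.
- finish_job(): hands the job in, once; it reports no verdict.
The state is a dict: "time": time; "qpos": joint angles; "qvel": joint speeds; "joint_efforts": joint torques, N m; "eef_pos": TCP position; "tool_rot": TCP orientation; "ft_force": force on the tool from outside, world axes, zero at the start; "torque": the same for the moment, N m; "finger_gap": finger opening in mm.
Only numpy, scipy, OpenCV 4.12 (cv2) and the standard library are available. Lean on these libraries where they do the work, as an engineer would, in place of code of your own. Each camera call takes 0.05 s, during which the arm holds its last target.

## Working session

There is one attempt and no reset: what is moved stays moved. The work goes in short steps, each a Python script; the robot and the scene stay as the last script left them, time stands still between calls to the robot, and variables do not carry over. Pictures are saved under pics/ and viewed, and the job is handed in when it is done.

```bash
ls; mkdir -p pics
cat > h.py <<'E'
import numpy as np, cv2
from workcell import *
def pts(c):
    z=c["range_z"].astype(float); v,u=np.mgrid[0:z.shape[0],0:z.shape[1]]
    P=np.stack([(u-c["cx"])/c["fx"]*z,-(v-c["cy"])/c["fy"]*z,-z,np.ones_like(z)],-1)
    W=P@np.array(c["cam_to_world"]).T
    W=W[...,:3]; W[z<=0]=np.nan
    return W
E
python3 - <<'E'
from h import *
for n in("side","top"):
    c=camera(n); cv2.imwrite(f"pics/{n}0.png",c["image"]); print(n,c.keys(),c["fx"],c["cx"],c["cy"],np.round(c["cam_to_world"],3).tolist(),(c["range_z"]>0).mean())
    np.savez(f"{n}0.npz",**{k:v for k,v in c.items() if k!="name"})
s=read_state();print(s["time"],s["eef_pos"],s["tool_rot"],grip_point_offset,s["finger_gap"])
E
```

```text
pics
side dict_keys(['image', 'range_z', 'fx', 'fy', 'cx', 'cy', 'cam_to_world']) 508.78157376812743 319.84624440901206 196.04257618584995 [[0.983, 0.102, -0.152, 172.933], [-0.182, 0.601, -0.778, -1182.592], [0.012, 0.793, 0.609, 1070.286], [0.0, 0.0, 0.0, 1.0]] 0.9948359375
top dict_keys(['image', 'range_z', 'fx', 'fy', 'cx', 'cy', 'cam_to_world']) 404.58916034530023 319.64841226476966 205.4734255361588 [[0.0, 0.986, -0.165, 256.08], [-1.0, -0.004, -0.027, 61.921], [-0.028, 0.165, 0.986, 1166.502], [0.0, 0.0, 0.0, 1.0]] 0.99578515625
0.1 [170.73166975 600.9412418  230.8070295 ] [[ 2.73284602e-01  9.61933198e-01 -2.20559914e-04]
 [ 9.61932727e-01 -2.73284687e-01 -9.52838898e-04]
 [-9.76843015e-04  4.82323992e-05 -9.99999522e-01]] -18.700000000000003 85.29766104088792
```

View pics/side0.png

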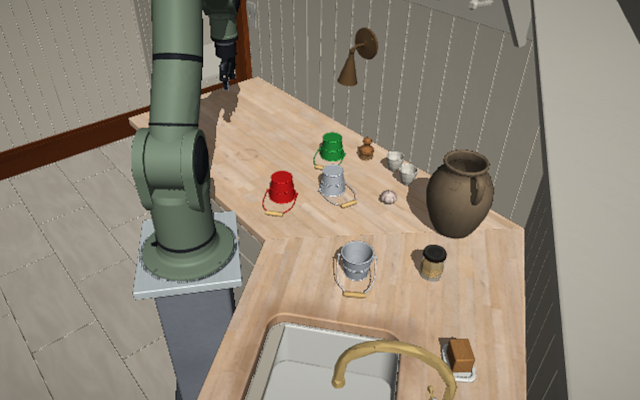

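View pics/top0.png

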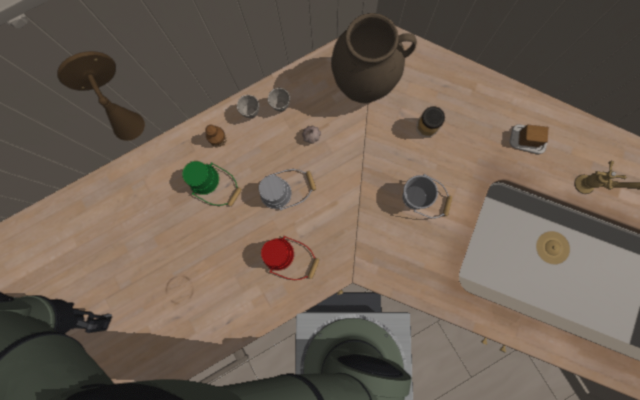

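Candidates, by top-view pixel:
- steel upside-down pail at (275,192), grip at (310,181)
- green pail at (200,178)
- red pail at (278,254)
- steel mouth-up pail at (420,192), grip at (447,206), which is the one to leave alone

I choose the steel upside-down one at (275,192). Next come a close crop and measurements.

```bash
cat > m.py <<'E'
from h import *
def ray(c,u,v,zp):
    T=np.array(c["cam_to_world"]); d=T[:3,:3]@np.array([(u-c["cx"])/c["fx"],-(v-c["cy"])/c["fy"],-1]); o=T[:3,3]
    return o+d*(zp-o[2])/d[2]
if __name__=="__main__":
    top=dict(np.load("top0.npz")); side=dict(np.load("side0.npz"))
    out=[]
    for c,(a,b,n) in((top,(220,150,"t")),(side,(290,140,"s"))):
        W=pts(c); im=c["image"]; hsv=cv2.cvtColor(im,cv2.COLOR_BGR2HSV)
        crop=im[b:b+80,a:a+110]; out.append(cv2.resize(crop,None,fx=5,fy=5,interpolation=cv2.INTER_CUBIC))
        # bottom disc: low-saturation, z 74..86
        h,s,v=cv2.split(hsv)
        sub=np.zeros(h.shape,bool); sub[b:b+80,a:a+110]=1
        m=sub&(s<70)&(abs(W[...,2]-80)<5)
        m=m&(W[...,0]>0)
        print(n,"disc n",m.sum(),"z med",np.median(W[m][:,2]),"ctr",W[m].mean(0),"ext",np.ptp(W[m],0))
        # grip: orange
        g=(sub&(s>110)&(v>90)&(h>8)&(h<28)).astype(np.uint8)
        k,l,st,ce=cv2.connectedComponentsWithStats(g)
        for i in range(1,k):
            if st[i,4]>15: 
                P=np.argwhere(l==i)[:,::-1].astype(float)
                G=np.array([ray(c,u,vv,8 if n=="t" else 8) for u,vv in P])
                ev,V=np.linalg.eigh(np.cov(G[:,:2].T))
                print(n,"grip",st[i],ce[i],G.mean(0),"dir",V[:,1],"len",np.ptp(G[:,:2]@V[:,1]),np.ptp(G[:,:2]@V[:,0]),"depth",np.nanmedian(W[l==i],0))
        # table height
        print("table z",np.nanmedian(W[(sub)&(abs(W[...,2])<8)][:,2]))
        for r in (80,): pass
    cv2.imwrite("pics/crop0.png",out[0]);cv2.imwrite("pics/crop1.png",out[1])
E
python3 m.py
```

```text
t disc n 524 z med 80.20714958981841 ctr [489.24444233 224.54780999  80.19247836] ext [72.01421629 70.03482687  9.80380256]
t grip [307 172   8  18  62] [310.79032258 180.61290323] [524.27771527 119.89023465   8.        ] dir [-0.94753359 -0.3196562 ] len 54.263406966679156 11.165966978998512 depth [522.13245854 118.94062874  14.91594397]
t grip [229 188  12  17  75] [234.26666667 196.16      ] [478.93930671 344.35207215   8.        ] dir [-0.86118983  0.50828346] len 55.16378379848058 12.73336586852713 depth [477.20603048 342.50121593  15.25303632]
table z 0.10018388754610896
s disc n 196 z med 78.49076089682342 ctr [488.28595713 218.21781244  78.72498977] ext [70.48007581 74.62832578  8.07809748]
s grip [363 140   9   4  31] [367.12903226 141.48387097] [689.53852386 495.22511866   8.        ] dir [-0.99653501 -0.08317438] len 32.23213170224676 27.49877499644373 depth [655.2302781  387.84187654  76.09000782]
s grip [360 145  14  15 152] [366.59868421 151.88815789] [667.95688523 421.17178485   8.        ] dir [0.29614205 0.95514391] len 101.05745400442675 51.31818421981177 depth [654.42090789 383.8120198   36.95426405]
s grip [315 165   8   5  26] [318.5        166.92307692] [465.4733784  349.97102151   8.        ] dir [-0.73765907  0.67517338] len 29.483648513649058 23.23539951891439 depth [464.45547823 343.1028789   12.52799205]
s grip [341 200  16   8  59] [348.49152542 203.66101695] [525.57075511 117.58975974   8.        ] dir [-0.93894202 -0.34407539] len 58.91457971107582 18.38047366037383 depth [525.28152073 113.63551948  10.37523595]
table z -1.8420420405652749
```

View pics/crop0.png

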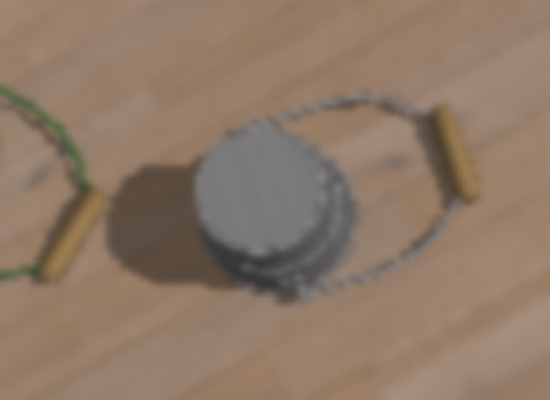

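View pics/crop1.png

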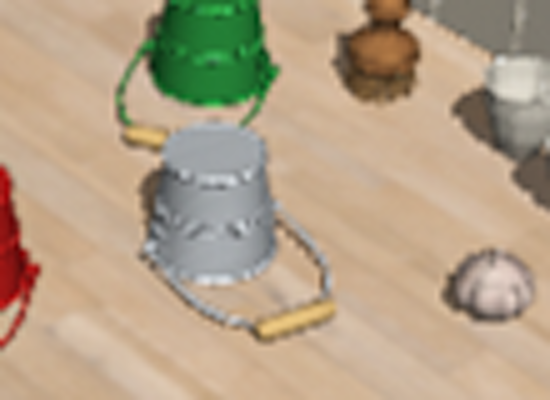

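The crop shows a plain steel, bottom-up pail with its grip at top px (310.8,180.6). The grip measures (523,119) and the pail axis (489,224). They are 110 mm apart, as specified, and the grip lies square to that line. Next I go above the grip and look with the wrist camera.

```bash
cat >> h.py <<'E'
G0=np.array([523.,119.]); P0=np.array([489.,223.8])
d=(G0-P0)/np.linalg.norm(G0-P0)
def R(sgn=1,dd=None):
    dd=d if dd is None else dd
    x=sgn*np.array([dd[0],dd[1],0]); z=np.array([0,0,-1.]); return np.stack([x,np.cross(z,x),z],1)
E
python3 - <<'E'
from h import *
print(d)
for s in(1,-1): 
    q=inverse_kinematics([523,119,180],R(s)); print(s,None if q is None else np.round(q,2))
    for p in ([523,119,2],[505,170,300],[489,220,140],[505,170,170]):
        q=inverse_kinematics(p,R(s)); print("  ",p,None if q is None else np.round(q,2))
c=dict(np.load("top0.npz"))
W=pts(c)
for n,u,v in(("other",420,186),("green",200,178),("red",278,250),("garlic",312,134)): print(n,W[v,u])
E
```

```text
[ 0.30859348 -0.95119402]
1 [-0.78  0.53  0.63  1.91 -0.41  0.84 -1.2 ]
   [523, 119, 2] [-0.65  0.81  0.44  1.99 -0.69  0.5  -0.96]
   [505, 170, 300] [-0.95  0.37  0.69  1.78 -0.26  1.09 -1.43]
   [489, 220, 140] [-0.93  0.58  0.56  1.94 -0.44  0.75 -1.37]
   [505, 170, 170] [-0.87  0.53  0.6   1.93 -0.41  0.81 -1.3 ]
-1 [-0.36  0.45  0.04  1.89 -0.02  0.81  1.57]
   [523, 119, 2] [-0.28  0.74 -0.08  1.97  0.13  0.44  1.44]
   [505, 170, 300] [-0.5   0.3   0.08  1.76 -0.03  1.08  1.48]
   [489, 220, 140] [-0.5   0.5  -0.05  1.92  0.04  0.72  1.32]
   [505, 170, 170] [-0.43  0.46 -0.    1.9   0.    0.78  1.45]
other [ 505.00105387 -196.75370318   13.74788184]
green [516.77941191 424.24083782  80.56863351]
red [317.49201989 203.65707244  79.44912036]
garlic [653.89706052 115.02172282  45.55522341]
```

Run:
```python
from h import *
movep([523,119,180],R(-1))
c=camera("wrist"); np.savez("w1.npz",**c); im=c["image"]; cv2.imwrite("pics/w1.png",im)
W=pts(c); h,s,v=cv2.split(cv2.cvtColor(im,cv2.COLOR_BGR2HSV))
g=((s>110)&(v>60)&(h>8)&(h<28)&(W[...,2]>7)&(W[...,2]<22)).astype(np.uint8)
k,l,st,ce=cv2.connectedComponentsWithStats(g)
for i in range(1,k):
    if st[i,4]>150:
        A=W[l==i]; print(st[i],ce[i],A.mean(0),np.percentile(A[:,2],[5,50,95]))
        ev,V=np.linalg.eigh(np.cov(A[:,:2].T)); print(V[:,1],np.ptp(A[:,:2]@V[:,1]),np.ptp(A[:,:2]@V[:,0]))
s=read_state();print(s["time"],s["eef_pos"],s["ft_force"])
```

```text
[312 161  15  63 824] [319.39927184 191.50121359] [524.32253889 116.90281586  14.95587241] [11.43429342 15.35307896 17.10787893]
[-0.9448474  -0.32751091] 59.06446952755755 13.18251385742699
[533 194  54  41 879] [560.52104664 213.2559727 ] [473.42988613 341.31748183  14.353646  ] [ 9.07833318 15.126109   17.34388209]
[-0.86370036  0.50400565] 55.6566174894495 14.90956521724263
2.3 [522.96458016 119.83957469 180.03557204] [ 0.30733736 -0.29403678  0.49348972]
```

View pics/w1.png

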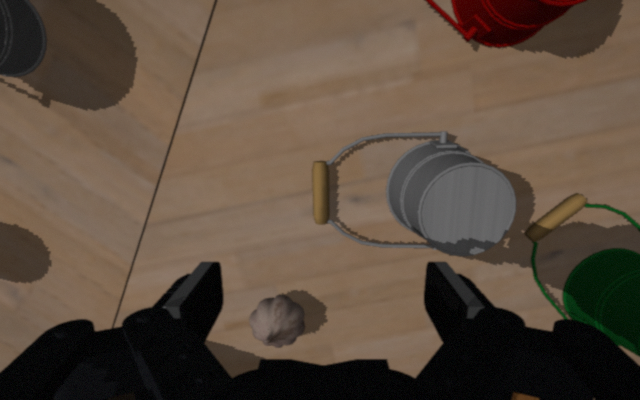

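The wrist picture shows the steel pail's grip at (319,191), at world (524,117), which agrees within 2 mm. The jaw direction matches, so I descend, biased 3 mm away from the rim.

Run:
```python
from h import *
g=np.array([524,117.6])+3*d
movel([*g,40],max_speed=200,frame=R(-1))
print(movel([*g,3.5],max_speed=60,guard=12)); s=read_state();print(s["time"],s["eef_pos"],s["ft_force"])
clamp(); s=read_state();print(s["time"],s["eef_pos"],s["ft_force"],s["finger_gap"])
c=camera("wrist"); cv2.imwrite("pics/w2.png",c["image"])
```

```text
False
3.9083 [524.98353234 114.72538799   3.51377886] [-0.40226512  0.12481182  0.14574486]
4.5583 [524.94952317 114.80477697   3.77597571] [-1.5553263   0.11287286  5.85815558] 13.54676130114808
```

View pics/w2.png

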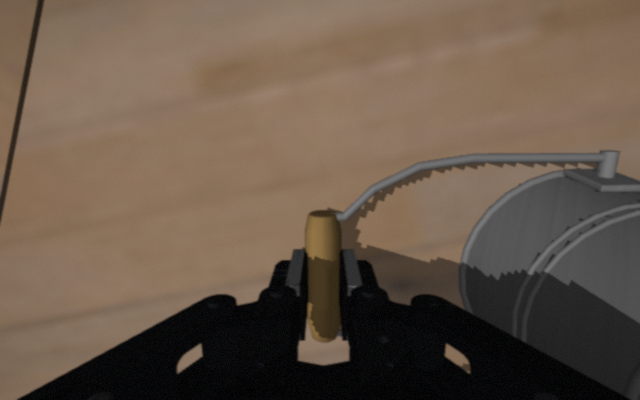

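Gap reads 13.5 mm on a 16 mm roller, with 6 N upward: the pads may be pinching above the roller's middle. I regrip 3 mm lower.

Run:
```python
from h import *
open_gripper()
p=read_state()["eef_pos"]
print(movel([p[0],p[1],0.8],max_speed=30,guard=12)); s=read_state();print(s["time"],s["eef_pos"],s["ft_force"])
clamp(); s=read_state();print(s["time"],s["eef_pos"],s["ft_force"],s["finger_gap"])
```

```text
False
5.55 [524.85770248 114.53787858   0.57675906] [ 0.29448006 -0.78416503  0.39116688]
6.2 [524.98774781 114.65185274   0.95131889] [-1.47829541 -0.00918     5.10274074] 13.5697565783453
```

The gap is unchanged, so the squeeze is pad give and the grasp is good. Now I carry the grip along an arc about the ears, then lift.

Run:
```python
from h import *
p=np.array(read_state()["eef_pos"]); piv=p[:2]-109.7*d; off=8-p[2]
for a in np.radians([12,28,44,60,74]):
    xy=piv+d*110*np.cos(a); z=16+110*np.sin(a)-off
    movel([*xy,z],max_speed=90)
    s=read_state(); print(round(s["time"],2),np.round(s["ft_force"],1),round(s["finger_gap"],2))
c=camera("side"); cv2.imwrite("pics/s2.png",c["image"][80:280,200:500])
movel([*xy,z+170],max_speed=70)
s=read_state(); print(round(s["time"],2),np.round(s["eef_pos"],1),np.round(s["ft_force"],1),round(s["finger_gap"],2))
c=camera("side"); cv2.imwrite("pics/s3.png",cv2.resize(c["image"][40:280,200:500],None,fx=2,fy=2))
```

```text
6.69 [ 0.1 -1.3 -0.9] 13.36
7.18 [-0.2  0.1 -1.2] 13.62
7.67 [-0.7  0.4 -0.6] 13.52
8.17 [-0.4 -2.   1.7] 13.41
8.62 [-1.5 -3.1  6.5] 14.04
11.24 [500.4 190.2 284.5] [-1.1 -0.4 -2.9] 13.61
```

View pics/s3.png

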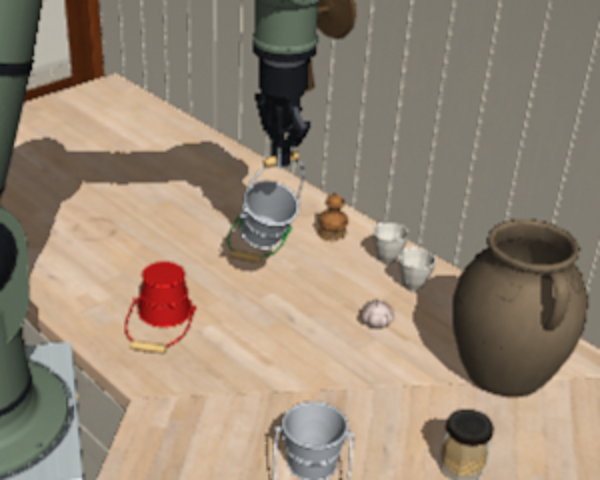

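View pics/s2.png

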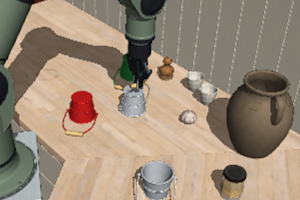

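The pail has swung over and hangs mouth-up at (265,215) in this picture. I shift it slightly to free ground, let the swing die out, and check.

Run:
```python
from h import *
movel([508,160,230],max_speed=50)
wait(3)
for i in range(2):
    c=camera("side"); W=pts(c); v,u=np.mgrid[0:400,0:640]
    hsv=cv2.cvtColor(c["image"],cv2.COLOR_BGR2HSV)
    m=(abs(W[...,0]-508)<70)&(abs(W[...,1]-160)<80)&(W[...,2]>30)&(W[...,2]<190)&(hsv[...,1]<70)
    A=W[m]; print(len(A),"z",np.percentile(A[:,2],[1,50,99]),"x",np.percentile(A[:,0],[1,99]),"y",np.percentile(A[:,1],[1,99]))
    if i==0: cv2.imwrite("pics/s4.png",cv2.resize(c["image"][60:260,240:440],None,fx=3,fy=3)); wait(0.4)
s=read_state(); print(round(s["time"],2),np.round(s["eef_pos"],1),np.round(s["ft_force"],1),round(s["finger_gap"],2))
```

```text
784 z [ 63.45691353 116.8707411  179.0290195 ] x [459.6557219  559.60167875] y [112.25813296 203.85560798]
788 z [ 64.09960046 117.74431494 175.07388684] x [459.24218386 559.41890815] y [107.54602551 197.5197077 ]
16.2 [508. 160. 230.] [ 0.2 -0.3 -3.4] 13.32
```

View pics/s4.png

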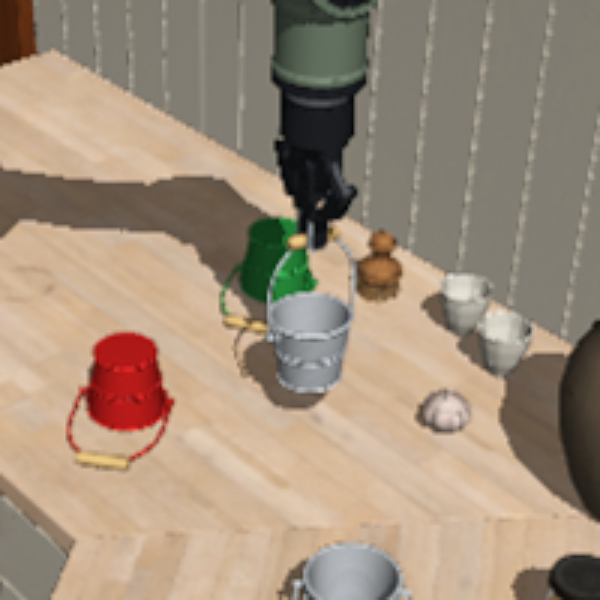

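It hangs upright with the bottom at about 63 mm, which matches 230+7−174. Lowering.

Run:
```python
from h import *
movel([508,160,174],max_speed=40); wait(1.2)
s=read_state(); print(round(s["time"],2),np.round(s["ft_force"],1))
print(movel([508,160,165.5],max_speed=12,guard=5)); wait(0.7)
s=read_state(); print(round(s["time"],2),np.round(s["eef_pos"],1),np.round(s["ft_force"],1),round(s["finger_gap"],2))
c=camera("side");cv2.imwrite("pics/s5.png",cv2.resize(c["image"][60:260,240:440],None,fx=3,fy=3)); 
W=pts(c);hsv=cv2.cvtColor(c["image"],cv2.COLOR_BGR2HSV)
m=(abs(W[...,0]-508)<70)&(abs(W[...,1]-160)<80)&(W[...,2]>3)&(W[...,2]<110)&(hsv[...,1]<60)
A=W[m]; print(len(A),"z",np.percentile(A[:,2],[1,50,99]),A.mean(0))
m&=(W[...,2]>74)&(W[...,2]<86);A=W[m]; print("rim fit",len(A),np.ptp(A,0),np.linalg.lstsq(np.c_[A[:,:2]-[508,160],np.ones(len(A))],A[:,2],rcond=None)[0])
```

```text
18.95 [-0.6 -0.2 -2.8]
True
20.38 [507.9 160.2 165.3] [-1.6  0.4  7.2] 13.36
751 z [ 3.61826525 53.7146435  98.01162732] [513.50819623 139.93819528  50.76240658]
rim fit 116 [103.59906542  96.27303078  11.94917787] [ 3.33740765e-03 -1.24596191e-02  7.77286278e+01]
```

View pics/s5.png

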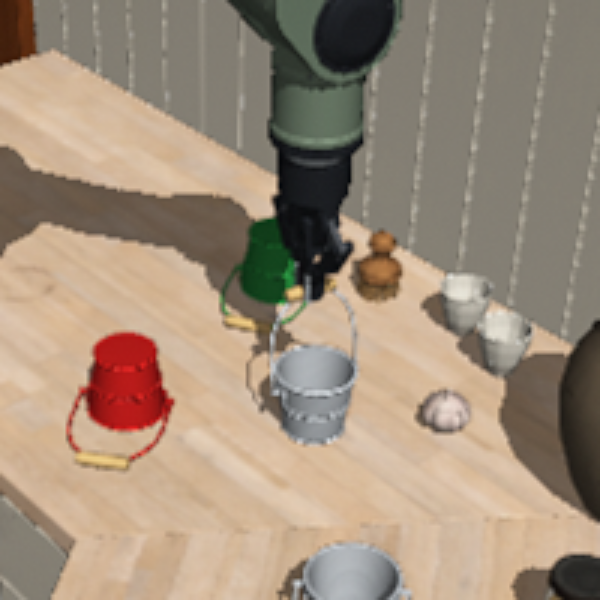

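The pail stands on the worktop: contact was felt, and the rim is level at about 79 mm. I release and back off.

Run:
```python
from h import *
open_gripper(); wait(0.3)
movel([508,160,230],max_speed=50); movel([508,160,330],max_speed=120); wait(0.8)
s=read_state(); print(round(s["time"],2),np.round(s["ft_force"],1),round(s["finger_gap"],2))
c=camera("side");cv2.imwrite("pics/s6.png",cv2.resize(c["image"][60:310,240:440],None,fx=2.3,fy=2.3)); 
c2=camera("top"); cv2.imwrite("pics/t6.png",c2["image"])
W=pts(c);hsv=cv2.cvtColor(c["image"],cv2.COLOR_BGR2HSV)
m=(abs(W[...,0]-508)<70)&(abs(W[...,1]-160)<80)&(hsv[...,1]<60)
m&=(W[...,2]>74)&(W[...,2]<86);A=W[m]; print("rim",len(A),np.ptp(A,0),np.linalg.lstsq(np.c_[A[:,:2]-[508,160],np.ones(len(A))],A[:,2],rcond=None)[0])
```

```text
24.66 [ 1.   0.1 -1.1] 85.62
rim 100 [93.05031964 99.81244957  9.78001846] [ 8.31968467e-03 -4.26580978e-03  7.77594427e+01]
```

View pics/s6.png

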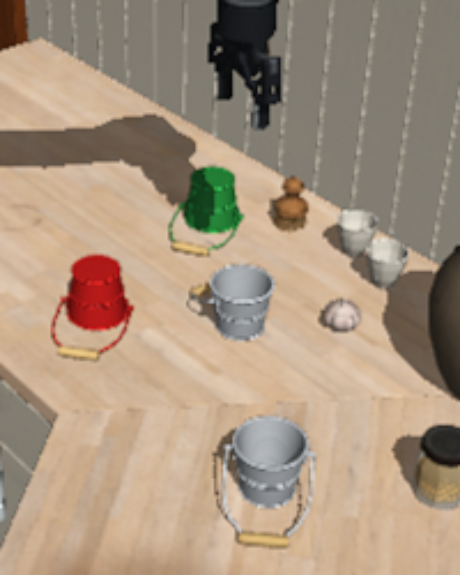

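View pics/t6.png

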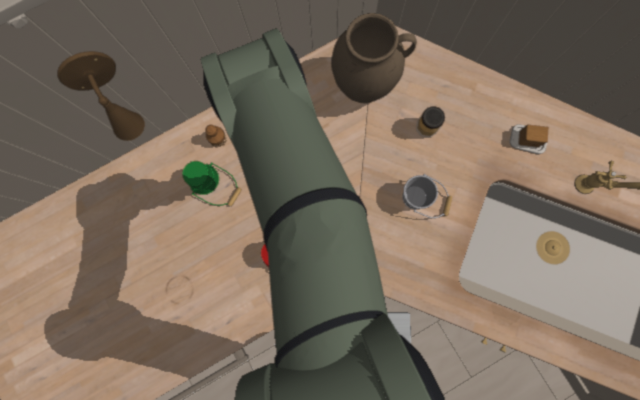

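The turned pail stands mouth-up at (240,300) in the side crop with its handle down behind it. The other pail is unmoved, at top px (420,192), and the gripper is clear.

Run:
```python
from h import *
print(finish_job())
```

```text
the job is handed in; nothing more can be done
None
```

The upside-down steel pail now stands mouth-up on the worktop at about (508, 160), and the job is handed in. I picked it up by its wooden grip, took the grip over in an arc and lifted. The pail swung over by itself, and once it hung still I lowered it and let go only after it stood.

**Last checks, about 25 s on the clock:**
- **Turned pail:** the rim is level (slope under 0.01) at about 78 mm, against 80 mm expected; the handle has fallen aside.
- **Other pail:** it is at the same top-view pixel as at the start, (420, 192), so it has not moved.
- **Gripper:** it is open and about 0.3 m above the worktop, touching nothing. No force I read came near the limits.

**One reading disagreed:** the fingers closed to 13.5 mm on the 16 mm grip. I regripped 3 mm lower and it read the same, so I took it as pad give. The grip did not slip.

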